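Sort the roll-ons and the padlock off the wardrobe ledge

ROBOT

A 6-joint arm with a two-finger parallel gripper is mounted at the origin on the work surface. World frame = base frame: x ahead of the robot, y to its left, z up, the work surface at z = 0. Lengths are in m, angles in rad, forces in N, time in s.
With the tool pointing down it reaches from about 0.275 to 1 m from the base axis. Payload 8.4 kg.
Tool frame: the origin (TCP) lies midway between the tips of the shut fingers; the grasp point (between the pads) lies 19 mm behind it (r.pinch_z is the distance from the TCP to the grasp point, in m); z points along the fingers, y is the line along which they close (so a half turn about z gives the same grasp; the last joint's range is limited). The gripper opens to 85 mm and grips with 20 to 120 N. Pads are 22 mm wide; open, the fingers measure 114 mm over their backs; the gripper's body (76 mm by 85 mm) begins 54 mm behind the grasp point. The pads swing forward as they close: fully open they stand 13 mm farther back than shut.
Start: joints at [1.142, 0.353, 1.633, -0, 1.155, -0.002], TCP at [0.259, 0.569, 0.231] pointing down, gripper open.
Joint ranges: [-2.63, 2.63], [-0.92, 2.1], [0.06, 2.66], [-1.3, 4.44], [0, 2.69], [-3.02, 3.02]. Speed limits (rad/s): [2.22, 2.22, 2.79, 3.14, 3.14, 3.14].

INTERFACE

Orientations are given as a rotation vector (axis times angle).
In Python, from station import telemetry, viewer, r gives the robot as it stands.
- The arm moves only by the shell command python3 -m inch 'ROWS' [FORCE]. ROWS is JSON, a list of rows, each a list of 5 numbers: the shift along the tool's x, y, z in m, then the turn about the tool's z in degrees, then the opening, from 0 (shut) to 1 (fully open). In form: [[tx, ty, tz, roll, hand], ...]. A call has 1 to 20 rows; each row shifts and turns the commanded pose from where the row before left it, along the tool's axes as they then stand; what a row does not reach is not made up. A row lasts 1/10 s, in which the tool goes at most 50 mm and 8.59 degrees, less where a joint would pass 70% of its speed; a pose out of reach is approached as far as the arm can. A call is refused whole if a number of a shift passes 0.05 or a number of a turn 8.59, either way. A call with a gripper value outside its range is refused whole. The fingers move at their own pace and stop on an object; FORCE is the grip in N (left out, the last holds). Time passes only in rows, so rows that do not move let the fingers close. It gives the time, the measured TCP pose, the force, the opening and the grip force at its end, in the units of the state.
- telemetry.get_obs(): the state, without advancing time (a new reading comes with each control period).
- viewer.capture(name): name is "side" or "top" or "wrist"; returns (picture, depth): 480x640x3 uint8, red, green, blue; 480x640 float32, m along the optical axis (not along the pixel's ray), 0 where there is no reading.
- viewer.calibration(name): a dict with "vfov" (degrees; the focal length in pixels is half the picture's height over the tangent of half this angle, whatever the lens; pixels are square), "cx", "cy" (the principal point, pixels), "D" ([k1, k2, p1, p2, k3] as OpenCV has them; the pictures are not rectified), "rvec" (rotation vector, rad) and "tvec" (3), from world to camera coordinates, as OpenCV has them; the wrist camera has in their place "tool_from_camera" (4x4, takes a point from camera to tool coordinates, whose origin is the TCP and whose axes are the flange's). Camera axes: x right, y down, z forward; pixel columns grow to the right and rows downward; lengths in m; the calibration is good to about 2 mm. A picture is of the moment at which its call begins: read the wrist's pose just before it. calibration takes no time and is no camera call.
- r.sign_off(): hands the job in; it is judged then, once.
The state is a dict: "time_s": time; "q": joint angles; "qd": joint speeds; "effort": joint torques, N m; "tcp_pos": TCP position; "ee_rot": TCP orientation; "contact_force": force on the tool from outside, world axes, zero at the start; "ft_torque": the same for the moment, N m; "width": finger opening in m; "grip_force": force on a finger pad.
Only numpy, scipy, OpenCV 4.12 (cv2) and the standard library are available. Lean on these libraries where they do the work, as an engineer would, in place of code of your own. Each camera call takes 0.05 s, during which the arm holds its last target. There are 200 camera calls.

TASK

Tidy up what is standing under the low hanging rail: put both roll-on bottles in the clear acrylic box, standing upright on its floor, and put the padlock in the round brass-coloured key dish. Leave the hip flask, the comb and the jar where they are, and leave the box and dish roughly where they stand.

Things in the scene. Friction and masses are not known exactly. Their poses are not given: they have to be found in the camera images.
- rollon_a: First of two identical roll-ons: plastic roll-on bottle, standing upright: round white body 34 mm diameter, straight from 2 to 56 mm height, then a slightly narrower (33 mm) grey domed cap up to 87 mm; about 90 g. Origin: centre of its underside; z up along its axis. It starts standing on the ledge under the rail bar.
- rollon_b: Second roll-on: plastic roll-on bottle, standing upright: round white body 34 mm diameter, straight from 2 to 56 mm height, then a slightly narrower (33 mm) grey domed cap up to 87 mm; about 90 g. Origin: centre of its underside; z up along its axis. It starts standing on the ledge under the rail bar.
- padlock: small steel padlock standing on its flat base: body 18 mm thick (its x) by 40 mm wide (its y) by 45 mm high, with a thin aluminium shackle above it up to 70 mm; 130 g. Origin: centre of its underside; z up. It starts standing on the ledge under the rail bar, its broad faces roughly across the view from the robot (y roughly along the rail), turned by up to about 25 degrees.
- padlock_center (a point): centre of the padlock's solid body, 22.5 mm above its underside
- box: clear acrylic box, lid off, open on top, loose, 450 g: outside 110 mm (its x) by 170 mm (its y) by 32 mm high, walls and floor 4 mm, a white paper sheet on its floor. Origin: centre of its underside on the ledge. Stands between robot and rail, to the left or the right, turned a little.
- dish: round brass-coloured key ring dish, loose, 350 g: rim diameter 148 mm, 20 mm high, floor 4 mm thick and flat over about 110 mm diameter, walls 4 mm. Origin: centre of its underside on the ledge. Stands on the other side from the box.
- rail_bar (a point): middle of the low rail's bar, 240 mm above the ledge: fixed steel bar, 20 mm diameter, 620 mm long along its own y (within 6 degrees of world y), on a 16 mm post (48 mm foot) at each end. Roll-ons and padlock stand in a row below it, within 20 mm of its line and about 12 cm apart; a tool coming straight down meets the bar, one tilted from the robot's side clears it.
- flask: bystander: closed stainless steel hip flask lying flat, 90 x 100 mm and 24 mm high, cap sticking out 22 mm along its +y; between box and dish. Origin: centre of its underside.
- comb: bystander: wooden comb lying flat, 150 mm along its y, 36 mm wide, 6 mm thick; beyond the rail. Origin: centre of its underside.
- jar: bystander: small amber jar with a white cap, 64 mm diameter, 55 mm high, standing beyond the rail. Origin: centre of its underside.
Mind the look-alikes: they are no part of the job. Of the things shaped like the padlock, the steel one is meant.

How it is judged:
At the end, for the whole second after the job is handed in: Roll-ons stand (within 0.2 rad) on the box floor, origin within 45 mm (box x) and 75 mm (box y) of its centre, under 15 mm above its underside. Padlock body centre, any way up, within 60 mm of the dish axis and under 50 mm above its underside. All three at rest (under 0.03 m/s) (x of rollon_a in the frame of box between -0.045 and 0.045 m and y of rollon_a in the frame of box between -0.075 and 0.075 m and z of each of rollon_a, rollon_b in the frame of box below 0.015 m and angle between each of rollon_a, rollon_b's own z axis and vertical below 0.2 rad and linear speed of each of rollon_a, rollon_b, padlock below 0.03 m/s and x of rollon_b in the frame of box between -0.045 and 0.045 m and y of rollon_b in the frame of box between -0.075 and 0.075 m and horizontal distance between padlock_center and dish below 0.06 m and z of padlock_center in the frame of dish below 0.05 m); the robot touches nothing.
It fails at once if the hip flask is moved more than 30 mm (distance of flask from where it was at the start of the episode above 0.03 m).
It fails at once if the comb is moved more than 30 mm (distance of comb from where it was at the start of the episode above 0.03 m).
It fails at once if the jar is moved more than 30 mm (distance of jar from where it was at the start of the episode above 0.03 m).
It fails at once if the box is moved more than 60 mm (distance of box from where it was at the start of the episode above 0.06 m).
It fails at once if the dish is moved more than 60 mm (distance of dish from where it was at the start of the episode above 0.06 m).
It also fails if it takes over 64 s, if anything falls off the work surface, if the arm or the gripper's body presses on something with over 40 N, if the wrist force passes 120 N, or if a joint passes its speed limit or range.

## Working session

There is one attempt and no reset: what is moved stays moved. The work goes in short steps, Python scripts to look and compute and a shell command to move; the robot and the scene stay as the last step left them, time stands still between calls to the robot, and variables do not carry over. Pictures are saved under pics/ and viewed, at most 10 in all, crops included, and the job is handed in when it is done.

```bash
ls; mkdir -p pics; python3 - <<'E'
from station import telemetry, viewer, r
import cv2,numpy as np
for n in ("top","side"):
    p,d=viewer.capture(n); cv2.imwrite(f"pics/{n}0.png",p[:,:,::-1]); np.save(f"pics/{n}0.npy",d)
    print(n,viewer.calibration(n))
print(viewer.calibration("wrist"))
o=telemetry.get_obs(); print(o["time_s"],o["tcp_pos"],o["ee_rot"],o["width"],r.pinch_z)
E
```

```text
pics
top {'vfov': 46.18883984132965, 'cx': 323.50780750124403, 'cy': 239.89936875088762, 'D': array([-0.06485983,  0.        ,  0.        ,  0.        ,  0.        ]), 'rvec': array([ 2.16586715, -2.15494668,  0.12875204]), 'tvec': array([-0.00755896,  0.66049587,  1.13220047])}
side {'vfov': 46.832214349620116, 'cx': 326.6839303297713, 'cy': 238.15025063983646, 'D': array([-0.03710156,  0.        ,  0.        ,  0.        ,  0.        ]), 'rvec': array([ 0.63765155, -2.70257542,  1.02337777]), 'tvec': array([0.58423499, 0.31714925, 1.07258734])}
{'vfov': 61.88239560782397, 'cx': 320.8231201531255, 'cy': 236.68726214360393, 'D': array([0.02484802, 0.        , 0.        , 0.        , 0.        ]), 'tool_from_camera': array([[-5.86305587e-04, -9.50399768e-01, -3.11030443e-01,
         8.04603042e-02],
       [ 9.99999825e-01, -5.81830985e-04, -1.07171024e-04,
         8.02331521e-04],
       [-7.91118330e-05, -3.11030451e-01,  9.50399943e-01,
        -1.42838240e-01],
       [ 0.00000000e+00,  0.00000000e+00,  0.00000000e+00,
         1.00000000e+00]])}
0.1 [0.25853717 0.56852413 0.23063074] [-6.65236588e-01 -3.07007589e+00  1.99045098e-03] 0.08550398779633941 0.0187
```

View pics/top0.png

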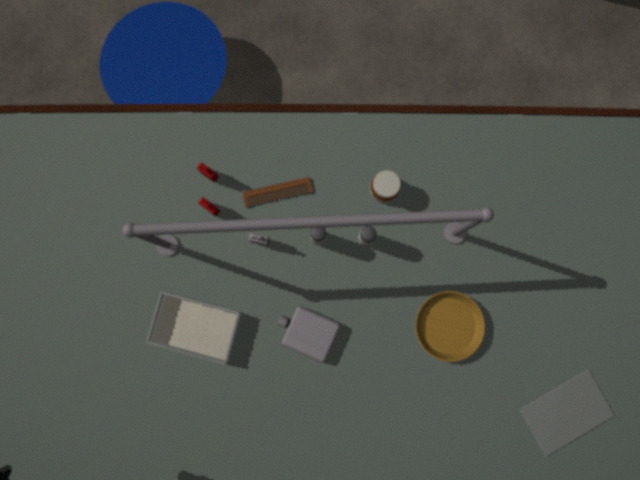

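View pics/side0.png

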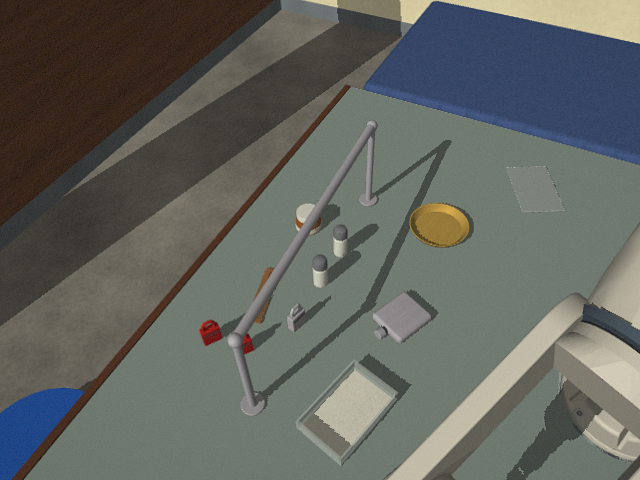

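The top view (up = +x, left = +y) shows the box at (195,328), flask at (310,335) and dish at (450,327). Under the bar are the steel padlock at (258,239) and roll-ons at (318,234) and (367,236). The red padlocks at about (208,170) and (209,206) are decoys. The side view shows the roll-ons at (320,270) and (341,241), the padlock at (296,317) and the box at (347,410).

```bash
cat > h.py <<'E'
import cv2,numpy as np
from scipy.spatial.transform import Rotation as R
from station import telemetry, viewer, r
def cloud(n,d,obs=None):
    c=viewer.calibration(n); f=240/np.tan(np.radians(c["vfov"]/2))
    K=np.array([[f,0,c["cx"]],[0,f,c["cy"]],[0,0,1]])
    u,v=np.meshgrid(np.arange(640.),np.arange(480.))
    xy=cv2.undistortPoints(np.stack([u,v],-1).reshape(-1,1,2),K,c["D"]).reshape(480,640,2)
    P=np.dstack([xy[...,0]*d,xy[...,1]*d,d])
    if n=="wrist":
        T=c["tool_from_camera"]; P=P@T[:3,:3].T+T[:3,3]
        W=P@R.from_rotvec(obs["ee_rot"]).as_matrix().T+obs["tcp_pos"]
    else:
        W=(P-c["tvec"])@cv2.Rodrigues(c["rvec"])[0]
    W[d<=0]=np.nan
    return W
E
cat > m.py <<'E'
from h import *
S=cloud("side",np.load("pics/side0.npy")); T=cloud("top",np.load("pics/top0.npy"))
print("table z",[np.round(X,3) for X in (T[420,300],T[300,560],S[350,180],S[330,470])])
def blob(W,box,z0,z1,name):
    u0,v0,u1,v1=box; P=W[v0:v1,u0:u1].reshape(-1,3); P=P[(P[:,2]>z0)&(P[:,2]<z1)]
    print(name,len(P),"mean",P.mean(0).round(4),"min",np.percentile(P,2,axis=0).round(4),"max",np.percentile(P,98,axis=0).round(4)); return P
bl=lambda *a:blob(*a)
for nm,b in (("A",(308,252,332,290)),("B",(330,222,352,260))):
    for z in ((.015,.05),(.06,.09)):
        P=bl(S,b,*z,nm)
        # circle fit with fixed radius
        from scipy.optimize import least_squares
        rad=.017 if z[0]<.05 else .0165
        s=least_squares(lambda c:np.hypot(P[:,0]-c[0],P[:,1]-c[1])-rad,P[:,:2].mean(0)+[.01,0],loss='soft_l1',f_scale=.002); print("  fit",s.x.round(4),np.sqrt(s.cost*2/len(P)))
P=bl(S,(282,298,310,334),.006,.043,"lock")
print(cv2.minAreaRect((P[:,:2]*1000).astype(np.float32)))
P=bl(S,(282,298,310,334),.05,.08,"shackle")
P=bl(T,(245,228,275,250),.006,.08,"lockT")
P=bl(T,(140,285,250,370),.022,.045,"boxrim"); print(cv2.minAreaRect((P[:,:2]*1000).astype(np.float32)))
P=bl(T,(405,280,500,370),.012,.03,"dish"); print(cv2.minEnclosingCircle((P[:,:2]*1000).astype(np.float32)))
P=bl(T,(270,300,345,365),.015,.04,"flask"); print(cv2.minAreaRect((P[:,:2]*1000).astype(np.float32)))
P=bl(T,(120,200,500,245),.2,.27,"bar"); print(np.polyfit(P[:,1],P[:,0],1))
P=bl(T,(365,165,405,205),.03,.08,"jar")
E
python3 m.py
```

```text
table z [array([ 0.286,  0.043, -0.001]), array([ 0.538, -0.514, -0.001]), array([0.852, 0.296, 0.001]), array([ 0.321, -0.022, -0.   ])]
A 140 mean [0.6622 0.0171 0.0323] min [0.6517 0.0013 0.0157] max [0.6802 0.0242 0.0488]
  fit [0.669  0.0057] 0.001018050988996138
A 206 mean [0.6655 0.0127 0.0792] min [ 0.6527 -0.0045  0.0625] max [0.6822 0.0233 0.0889]
  fit [0.6699 0.0049] 0.0030989599642231827
B 137 mean [ 0.662  -0.0845  0.033 ] min [ 0.6508 -0.1011  0.0165] max [ 0.6816 -0.0763  0.0492]
  fit [ 0.668  -0.0955] 0.0012172804720330097
B 196 mean [ 0.6646 -0.0883  0.0788] min [ 0.6518 -0.1051  0.061 ] max [ 0.6812 -0.0772  0.0896]
  fit [ 0.669  -0.0964] 0.003031814446394413
lock 193 mean [0.6576 0.1378 0.0258] min [0.6494 0.1154 0.0068] max [0.6731 0.1526 0.0427]
((659.7284545898438, 132.4073486328125), (42.64328384399414, 20.316370010375977), 68.62323760986328)
shackle 63 mean [0.6614 0.1338 0.0638] min [0.6563 0.118  0.0504] max [0.667  0.1466 0.0727]
lockT 209 mean [0.6628 0.1299 0.0461] min [0.6527 0.1117 0.0114] max [0.6754 0.1507 0.0705]
boxrim 679 mean [0.4766 0.2706 0.0308] min [0.4083 0.1759 0.0227] max [0.5483 0.3571 0.0363]
((478.2690734863281, 267.1568603515625), (172.52474975585938, 111.7370834350586), 75.85628509521484)
dish 820 mean [ 0.4814 -0.276   0.0177] min [ 0.4129 -0.3392  0.0123] max [ 0.554  -0.1985  0.0233]
((483.3626403808594, -269.0484619140625), 73.79447174072266)
flask 2166 mean [0.4678 0.024  0.0234] min [ 0.4171 -0.0291  0.0172] max [0.5153 0.0793 0.0286]
((470.8565673828125, 31.490081787109375), (122.10188293457031, 90.38946533203125), 65.93683624267578)
bar 4261 mean [0.667  0.0226 0.2478] min [ 0.6465 -0.2843  0.2405] max [0.6872 0.3291 0.253 ]
[-0.04839713  0.66806768]
jar 609 mean [ 0.7761 -0.1334  0.0532] min [ 0.752  -0.1589  0.0308] max [ 0.8018 -0.1085  0.0596]
```

```bash
python3 -m inch '[[0,0,-0.05,-8.2,0.7],[0,0,-0.05,-8.2,0.7],[0,0,-0.05,-8.1,0.7],[0,0,-0.05,0,0.7],[-0.03,0,-0.04,0,0.7],[-0.04,-0.02,-0.02,0,0.7],[-0.04,-0.04,0,0,0.7],[-0.04,-0.05,0,0,0.7],[-0.04,-0.05,0,0,0.7],[-0.04,-0.05,0,0,0.7],[0,-0.05,0,0,0.7],[0,-0.05,0,0,0.7],[0,-0.05,0,0,0.7],[0,-0.05,0,0,0.7],[0,-0.05,0,0,0.7],[0,-0.05,0,0,0.7],[0,-0.04,0,0,0.7],[0,0,0,0,0.7]]'; cat > st.py <<'E'
from h import *
o=telemetry.get_obs(); M=R.from_rotvec(o["ee_rot"]).as_matrix()
print("t",o["time_s"],"p",np.round(o["tcp_pos"],4),"w",o["width"],"\nq",np.round(o["q"],3),"\nR",M.round(3).tolist(),"tilt",np.degrees(np.arccos(-M[2,2])).round(1),"F",np.round(o["contact_force"],1),"g",o["grip_force"])
E
python3 st.py
```

```text
time_s: 1.9
tcp_pos: [0.4578, 0.0526, 0.4913]
ee_rot: [0.006, 3.141, -0.003]
contact_force: [0.7, 0.3, -0.1]
width: 0.0599
grip_force: 0.0
t 1.9 p [0.4578 0.0526 0.4913] w 0.059873333034544764 
q [ 0.112 -0.064  1.571 -0.002  1.635 -1.455] 
R [[-1.0, 0.004, 0.0], [0.004, 1.0, -0.002], [-0.0, -0.002, -1.0]] tilt 0.1 F [ 0.7  0.3 -0.1] g 0.0
```

```bash
python3 -m inch '[[-0.05,-0.03,0,0,0.7],[-0.05,-0.02,0,0,0.7],[-0.05,0,0,0,0.7],[-0.05,0,0,0,0.7],[-0.05,0,0,0,0.7],[-0.05,0,0,0,0.7],[-0.05,0,0,0,0.7],[-0.05,0,0,0,0.7],[-0.05,0,0,0,0.7],[-0.05,0,0,0,0.7],[0,0,0,0,0.7]]';python3 st.py;  python3 -m inch '[[-0.05,0,0,0,0.7],[-0.05,0,0,0,0.7],[-0.05,0,0,0,0.7],[0,0,0,0,0.7]]';python3 st.py
```

```text
time_s: 3.0
tcp_pos: [0.911, 0.014, 0.4817]
ee_rot: [0.002, -3.141, -0.0]
contact_force: [0.8, 0.5, -1.5]
width: 0.0596
grip_force: 0.0
t 3.0 p [0.911  0.014  0.4817] w 0.05962071635117819 
q [ 0.014  0.908  0.174  0.     2.061 -1.559] 
R [[-1.0, -0.002, -0.001], [-0.002, 1.0, 0.0], [0.001, 0.0, -1.0]] tilt 0.1 F [ 0.8  0.5 -1.5] g 0.0
time_s: 3.4
tcp_pos: [0.9695, 0.0126, 0.4431]
ee_rot: [-0.002, 3.059, 0.002]
contact_force: [0.5, 0.5, -1.2]
width: 0.0597
grip_force: 0.0
t 3.4 p [0.9695 0.0126 0.4431] w 0.059729137069751886 
q [ 0.011  1.005  0.065  0.     1.988 -1.561] 
R [[-0.997, -0.001, 0.083], [-0.001, 1.0, 0.001], [-0.083, 0.001, -0.997]] tilt 4.8 F [ 0.5  0.5 -1.2] g 0.0
```

```bash
python3 -m inch '[[-0.05,0,0,0,0.7],[-0.05,0,0,0,0.7],[-0.05,0,0,0,0.7],[-0.05,0,0,0,0.7],[-0.05,0,0,0,0.7],[-0.05,0,0,0,0.7],[0,0,0,0,0.7]]' >/dev/null;python3 st.py;  python3 -m inch '[[0.05,0,0,0,0.7],[0.05,0,0,0,0.7],[0.05,0,0,0,0.7],[0,0,0,0,0.7]]' >/dev/null;python3 st.py
```

```text
t 4.1 p [1.0637 0.0104 0.4016] w 0.059867683797915405 
q [ 8.000e-03  1.063e+00  6.200e-02  1.000e-03  1.732e+00 -1.563e+00] 
R [[-0.96, -0.001, 0.281], [-0.001, 1.0, 0.003], [-0.281, 0.003, -0.96]] tilt 16.3 F [-0.  -0.2 -0.3] g 0.0
t 4.5 p [0.9852 0.0103 0.3768] w 0.05989207350236101 
q [ 9.000e-03  7.720e-01  6.680e-01  1.000e-03  1.432e+00 -1.563e+00] 
R [[-0.964, -0.001, 0.266], [-0.001, 1.0, 0.003], [-0.266, 0.003, -0.964]] tilt 15.4 F [-1.  -0.5 -1.2] g 0.0
```

```bash
python3 -m inch '[[-0.05,0,-0.01,0,0.7],[-0.05,0,-0.01,0,0.7],[-0.05,0,-0.02,0,0.7],[-0.05,0,-0.02,0,0.7],[-0.05,0,-0.02,0,0.7],[-0.05,0,-0.02,0,0.7],[-0.05,0,-0.02,0,0.7],[-0.05,0,-0.02,0,0.7],[-0.05,0,-0.02,0,0.7],[-0.05,0,-0.02,0,0.7],[-0.05,0,-0.02,0,0.7],[0,0,0,0,0.7]]' >/dev/null;python3 st.py
```

```text
t 5.7 p [1.0831 0.007  0.5809] w 0.05974287364303374 
q [ 0.004  0.919  0.058  0.003  1.58  -1.566] 
R [[-0.834, -0.002, 0.552], [0.001, 1.0, 0.005], [-0.552, 0.005, -0.834]] tilt 33.5 F [ 0.7 -0.8  0.7] g 0.0
```

```bash
python3 -m inch '[[-0.05,0,-0.02,0,0.7],[-0.05,0,-0.02,0,0.7],[-0.05,0,-0.02,0,0.7],[-0.05,0,-0.02,0,0.7],[-0.05,0,-0.02,0,0.7],[-0.05,0,-0.02,0,0.7],[0,0,0,0,0.7]]' >/dev/null;python3 st.py
```

```text
t 6.4 p [1.065  0.0052 0.7179] w 0.059664872475695366 
q [ 0.002  0.808  0.058  0.004  1.5   -1.568] 
R [[-0.714, -0.003, 0.7], [0.002, 1.0, 0.006], [-0.7, 0.006, -0.714]] tilt 44.5 F [ 0.4  0.4 -0.1] g 0.0
```

```bash
python3 -m inch '[[0.046,0,-0.02,0,0.7],[0.046,0,-0.02,0,0.7],[0.046,0,-0.02,0,0.7],[0.046,0,-0.02,0,0.7],[0.046,0,-0.02,0,0.7],[0.046,0,-0.02,0,0.7],[0.046,0,-0.02,0,0.7],[0.046,0,-0.02,0,0.7],[0.046,0,-0.02,0,0.7],[0.046,0,-0.02,0,0.7],[0.046,0,-0.02,0,0.7],[0.046,0,-0.02,0,0.7],[0,0,0,0,0.7]]' >/dev/null
cat > go.py <<'E'
import sys
from h import *
exec(open("st.py").read().split("\n",1)[1])
# args: waypoints "x,y,z" of the GRASP point; prints tool-frame totals
p=np.array(o["tcp_pos"])-M[:,2]*r.pinch_z; print("grasp pt",p.round(4))
for a in sys.argv[1:]:
    t=np.array([float(s) for s in a.split(",")]); d=M.T@(t-p); n=int(np.ceil(max(abs(d))/.05)); print(a,"tool",d.round(4),"n",n,"per",(d/n).round(4)); p=t
E
python3 go.py .564,.0055,.157 .67,.0055,.05
```

```text
t 7.7 p [0.57   0.0051 0.5283] w 0.05981705442954351 
q [ 0.005 -0.287  1.868  0.004  0.796 -1.568] 
R [[-0.721, -0.003, 0.693], [0.002, 1.0, 0.006], [-0.693, 0.006, -0.721]] tilt 43.8 F [0.5 0.2 0.3] g 0.0
grasp pt [0.557  0.005  0.5418]
.564,.0055,.157 tool [ 0.2615 -0.0016  0.2824] n 6 per [ 0.0436 -0.0003  0.0471]
.67,.0055,.05 tool [-0.0024 -0.0009  0.1506] n 4 per [-0.0006 -0.0002  0.0376]
```

```bash
python3 -m inch '[[0.035,0,0.038,0,0.7],[0.038,0,0.04,0,0.7],[0.038,0,0.04,0,0.7],[0.038,0,0.04,0,0.7],[0.038,0,0.04,0,0.7],[0.038,0,0.04,0,0.7],[0.035,0,0.04,0,0.7],[0,0,0,0,0.7]]' >/dev/null
python3 go.py .564,.0055,.157 .67,.0055,.05
python3 - <<'E'
from h import *
o=telemetry.get_obs(); p,d=viewer.capture("wrist"); cv2.imwrite("pics/w1.png",p[:,:,::-1])
W=cloud("wrist",d,o); P=W.reshape(-1,3); 
for y0 in (.0055,-.096):
    m=(abs(P[:,0]-.669)<.03)&(abs(P[:,1]-y0)<.03)&(P[:,2]>.01)&(P[:,2]<.055); Q=P[m]
    if len(Q)<20: print("few"); continue
    from scipy.optimize import least_squares
    s=least_squares(lambda c:np.hypot(Q[:,0]-c[0],Q[:,1]-c[1])-.017,[.669,y0],loss='soft_l1',f_scale=.002); print(len(Q),s.x.round(4))
E
```

```text
t 8.5 p [0.582  0.0068 0.1959] w 0.05993200726889874 
q [ 9.000e-03  1.180e-01  2.292e+00 -3.700e-02  2.000e-03 -1.526e+00] 
R [[-0.745, -0.003, 0.667], [0.002, 1.0, 0.006], [-0.667, 0.006, -0.745]] tilt 41.8 F [-0.3 -0.   0.6] g 0.0
grasp pt [0.5695 0.0067 0.2098]
.564,.0055,.157 tool [ 0.0393 -0.0015  0.0357] n 1 per [ 0.0393 -0.0015  0.0357]
.67,.0055,.05 tool [-0.0077 -0.0009  0.1504] n 4 per [-0.0019 -0.0002  0.0376]
1841 [0.6691 0.0079]
2000 [ 0.668  -0.0933]
```

View pics/w1.png

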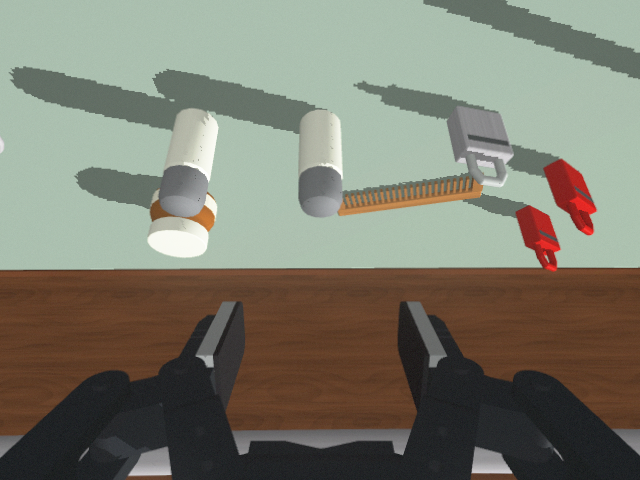

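The wrist view shows both roll-ons (B at x≈190, A at x≈320) and the steel padlock (480,130), with A centred between the fingers. q5 has reached its 0 limit, so I'll fit the arm's kinematics to see which tilt is feasible at the grasp.

```bash
cat > kin.py <<'E'
import numpy as np
from scipy.optimize import fsolve
D=np.array([[.353,1.633,1.155,.6245,.2306],[-.064,1.571,1.635,.4608,.4913],[.908,.174,2.061,.911,.4817],[1.005,.065,1.988,.9696,.4431],[1.063,.062,1.732,1.0637,.4016],[.772,.668,1.432,.9852,.3768],[.919,.058,1.58,1.0831,.5809],[.808,.058,1.5,1.065,.7179],[-.287,1.868,.796,.570,.5283],[.118,2.292,.002,.582,.1959]])
def rows(a,b,c):
    s=a+b;t=s+c
    return np.array([[1,0,np.sin(a),np.sin(s),np.cos(s),np.sin(t)],[0,1,np.cos(a),np.cos(s),-np.sin(s),np.cos(t)]])
A=np.vstack([rows(*d[:3]) for d in D]); y=D[:,3:].ravel(); X=np.linalg.lstsq(A,y,rcond=None)[0]
def ik(rr,z,tilt,g=.0187):  # grasp pt
    th=np.radians(tilt); R_=rr+g*np.sin(th); Z=z-g*np.cos(th)
    f=lambda q:rows(q[0],q[1],np.pi-th-q[0]-q[1])@X-[R_,Z]
    q,_,ok,_=fsolve(f,[.3,1.8],full_output=1); return (q[0],q[1],np.pi-th-q.sum()) if ok==1 else None
if __name__=="__main__":
    print(X.round(4),"res",abs(A@X-y).max())
    for rr,z in ((.67,.05),(.67,.065),(.67,.025),(.56,.16),(.5,.2),(.48,.055),(.54,.055),(.56,.08)):
        print(rr,z,[(t,np.round(ik(rr,z,t),2).tolist() if ik(rr,z,t) else None) for t in (20,25,30,35,40)])
E
python3 kin.py
```

```text
[-0.0006  0.2948  0.5679  0.4946  0.0588  0.3432] res 0.0005561629144581193
0.67 0.05 [(20, [0.55, 1.92, 0.32]), (25, [0.54, 1.98, 0.18]), (30, [0.54, 2.03, 0.04]), (35, [0.55, 2.09, -0.11]), (40, [0.57, 2.14, -0.26])]
0.67 0.065 [(20, [0.53, 1.91, 0.35]), (25, [0.52, 1.97, 0.21]), (30, [0.52, 2.03, 0.07]), (35, [0.52, 2.09, -0.08]), (40, [0.54, 2.14, -0.23])]
0.67 0.025 [(20, [0.59, 1.92, 0.28]), (25, [0.59, 1.98, 0.13]), (30, [0.59, 2.04, -0.01]), (35, [0.6, 2.09, -0.16]), (40, [0.63, 2.13, -0.32])]
0.56 0.16 [(20, [0.23, 2.1, 0.46]), (25, [0.21, 2.16, 0.34]), (30, [0.2, 2.21, 0.2]), (35, [0.2, 2.27, 0.06]), (40, [0.21, 2.33, -0.1])]
0.5 0.2 [(20, [0.07, 2.18, 0.54]), (25, [0.05, 2.23, 0.42]), (30, [0.03, 2.29, 0.29]), (35, [0.02, 2.35, 0.16]), (40, [0.03, 2.41, 0.01])]
0.48 0.055 [(20, [0.35, 2.32, 0.12]), (25, [0.36, 2.37, -0.03]), (30, [0.38, 2.43, -0.19]), (35, [0.41, 2.48, -0.36]), (40, [0.47, 2.52, -0.55])]
0.54 0.055 [(20, [0.41, 2.19, 0.19]), (25, [0.41, 2.25, 0.04]), (30, [0.42, 2.3, -0.11]), (35, [0.45, 2.36, -0.27]), (40, [0.49, 2.4, -0.44])]
0.56 0.08 [(20, [0.38, 2.14, 0.27]), (25, [0.37, 2.2, 0.13]), (30, [0.38, 2.26, -0.02]), (35, [0.4, 2.31, -0.17]), (40, [0.42, 2.36, -0.34])]
```

```bash
cat > ik3.py <<'E'
from kin import X
import numpy as np
from scipy.optimize import least_squares
from scipy.spatial.transform import Rotation as R
def fk(q):
    r0,h,l1,l2,l3,L=X; s=q[1]+q[2]
    w=R.from_euler('z',q[0]).apply([r0+l1*np.sin(q[1])+l2*np.sin(s)+l3*np.cos(s),0,h+l1*np.cos(q[1])+l2*np.cos(s)-l3*np.sin(s)])
    z=R.from_euler('ZYZY',[q[0],s,q[3],q[4]]).apply([0,0,1]); return w+L*z,z
lo=[-2.63,-.92,.06,-1.3,0.]; hi=[2.63,2.1,2.66,4.44,2.69]
def ik(g,tilt,az):
    t,a=np.radians([tilt,az]); z=np.array([np.sin(t)*np.cos(a),np.sin(t)*np.sin(a),-np.cos(t)]); p=np.array(g)+.0187*z
    best=None
    for q4 in (-.6,0,.6):
        s=least_squares(lambda q:np.r_[(fk(q)[0]-p)*3,fk(q)[1]-z],[np.arctan2(g[1],g[0]),.4,2.1,q4,.3],bounds=(lo,hi))
        if best is None or s.cost<best.cost: best=s
    return best.x.round(2).tolist(),round(float(np.sqrt(2*best.cost)),4)
if __name__=="__main__":
    for nm,g in (("A",(.67,.0065,.055)),("B",(.669,-.095,.055)),("b1",(.487,.301,.06)),("b2",(.47,.233,.06)),("b2hi",(.47,.233,.15)),("lock",(.661,.132,.03)),("dish",(.483,-.269,.035)),("dishhi",(.483,-.269,.12))):
        for tilt in (22,27):
          for az in (0,10,20,-20): print(nm,tilt,az,*ik(g,tilt,az))
E
python3 ik3.py
```

```text
Traceback (most recent call last):
  File "ik3.py", line 20, in <module>
    for az in (0,10,20,-20): print(nm,tilt,az,*ik(g,tilt,az))
                                               ~~^^^^^^^^^^^
  File "ik3.py", line 14, in ik
    s=least_squares(lambda q:np.r_[(fk(q)[0]-p)*3,fk(q)[1]-z],[np.arctan2(g[1],g[0]),.4,2.1,q4,.3],bounds=(lo,hi))
  File "ik3.py", line 14, in <lambda>
    s=least_squares(lambda q:np.r_[(fk(q)[0]-p)*3,fk(q)[1]-z],[np.arctan2(g[1],g[0]),.4,2.1,q4,.3],bounds=(lo,hi))
                                    ~~^^^
  File "ik3.py", line 8, in fk
    z=R.from_euler('ZYZY',[q[0],s,q[3],q[4]]).apply([0,0,1]); return w+L*z,z
      ~~~~~~~~~~~~^^^^^^^^^^^^^^^^^^^^^^^^^^^
  File "scipy/spatial/transform/_rotation.pyx", line 1413, in scipy.spatial.transform._rotation.Rotation.from_euler
ValueError: Expected axis specification to be a non-empty string of upto 3 characters, got ZYZY
```

```bash
sed -i "s/z=R.from_euler('ZYZY',\[q\[0\],s,q\[3\],q\[4\]\])/z=(R.from_euler('ZYZ',[q[0],s,q[3]])*R.from_euler('y',q[4]))/" ik3.py; python3 ik3.py
```

```text
A 22 0 [0.01, 0.54, 1.94, -0.02, 0.28] 0.0
A 22 10 [-0.03, 0.54, 1.94, 0.26, 0.3] 0.0
A 22 20 [-0.06, 0.55, 1.92, 0.45, 0.35] 0.0
A 22 -20 [0.09, 0.55, 1.92, -0.47, 0.36] 0.0
A 27 0 [0.01, 0.53, 2.0, -0.04, 0.14] 0.0
A 27 10 [-0.04, 0.54, 1.99, 0.57, 0.18] 0.0
A 27 20 [-0.08, 0.54, 1.98, 0.8, 0.27] 0.0
A 27 -20 [0.11, 0.55, 1.97, -0.82, 0.28] 0.0
B 22 0 [-0.17, 0.55, 1.93, 0.22, 0.3] 0.0
B 22 10 [-0.21, 0.55, 1.91, 0.42, 0.35] 0.0
B 22 20 [-0.24, 0.56, 1.89, 0.54, 0.42] 0.0
B 22 -20 [-0.1, 0.55, 1.92, -0.31, 0.31] 0.0
B 27 0 [-0.18, 0.54, 1.98, 0.49, 0.17] 0.0
B 27 10 [-0.23, 0.55, 1.97, 0.77, 0.26] 0.0
B 27 20 [-0.27, 0.56, 1.94, 0.84, 0.36] 0.0
B 27 -20 [-0.08, 0.54, 1.98, -0.64, 0.2] 0.0
b1 22 0 [0.69, 0.45, 2.1, -0.72, 0.37] 0.0
b1 22 10 [0.65, 0.44, 2.13, -0.65, 0.29] 0.0
b1 22 20 [0.61, 0.43, 2.14, -0.46, 0.22] 0.0
b1 22 -20 [0.74, 0.49, 2.03, -0.69, 0.55] 0.0
b1 27 0 [0.73, 0.46, 2.14, -1.07, 0.35] 0.0
b1 27 10 [0.68, 0.44, 2.18, -1.15, 0.24] 0.0
b1 27 20 [0.62, 0.44, 2.2, -1.16, 0.13] 0.0
b1 27 -20 [0.79, 0.5, 2.06, -0.89, 0.56] 0.0
b2 22 0 [0.59, 0.4, 2.21, -0.81, 0.29] 0.0

[... 1122 characters left out ...]
0.67, 0.5, 2.12, 0.85, 0.38] 0.0
dish 22 20 [-0.7, 0.51, 2.09, 0.8, 0.47] 0.0
dish 22 -20 [-0.55, 0.47, 2.19, 0.63, 0.13] 0.0
dish 27 0 [-0.68, 0.49, 2.2, 1.33, 0.3] 0.0
dish 27 10 [-0.72, 0.51, 2.16, 1.16, 0.39] 0.0
dish 27 20 [-0.75, 0.52, 2.12, 1.02, 0.49] 0.0
dish 27 -20 [-0.57, 0.48, 2.24, 1.97, 0.11] 0.0
dishhi 22 0 [-0.64, 0.31, 2.12, 0.54, 0.45] 0.0
dishhi 22 10 [-0.67, 0.33, 2.09, 0.59, 0.53] 0.0
dishhi 22 20 [-0.7, 0.35, 2.06, 0.59, 0.62] 0.0
dishhi 22 -20 [-0.55, 0.29, 2.16, 0.24, 0.33] 0.0
dishhi 27 0 [-0.68, 0.31, 2.17, 0.81, 0.4] 0.0
dishhi 27 10 [-0.72, 0.33, 2.13, 0.81, 0.51] 0.0
dishhi 27 20 [-0.75, 0.36, 2.09, 0.78, 0.61] 0.0
dishhi 27 -20 [-0.57, 0.28, 2.21, 0.5, 0.21] 0.0
```

```bash
python3 - <<'E'
from kin import ik
import numpy as np
for rr in (.34,.38,.42):
  for z in (.1,.15,.2): print(rr,z,[(t,np.round(ik(rr,z,t),2).tolist() if ik(rr,z,t) else None) for t in (18,22,26,30)])
E
python3 go.py .42,.005,.22 .38,.005,.15
```

```text
0.34 0.1 [(18, [0.06, 2.54, 0.23]), (22, [0.05, 2.58, 0.12]), (26, [0.06, 2.63, 0.0]), (30, [0.08, 2.67, -0.13])]
0.34 0.15 [(18, [-0.1, 2.49, 0.44]), (22, [-0.12, 2.53, 0.35]), (26, [-0.13, 2.57, 0.25]), (30, [-0.14, 2.62, 0.14])]
0.34 0.2 [(18, [-0.22, 2.42, 0.62]), (22, [-0.25, 2.47, 0.54]), (26, [-0.28, 2.51, 0.46]), (30, [-0.31, 2.55, 0.37])]
0.38 0.1 [(18, [0.12, 2.46, 0.25]), (22, [0.11, 2.51, 0.14]), (26, [0.12, 2.55, 0.02]), (30, [0.13, 2.6, -0.11])]
0.38 0.15 [(18, [-0.02, 2.42, 0.43]), (22, [-0.04, 2.46, 0.33]), (26, [-0.05, 2.51, 0.23]), (30, [-0.06, 2.55, 0.12])]
0.38 0.2 [(18, [-0.13, 2.36, 0.6]), (22, [-0.16, 2.41, 0.51]), (26, [-0.19, 2.45, 0.42]), (30, [-0.2, 2.49, 0.33])]
0.42 0.1 [(18, [0.17, 2.39, 0.27]), (22, [0.17, 2.43, 0.16]), (26, [0.17, 2.48, 0.04]), (30, [0.18, 2.52, -0.08])]
0.42 0.15 [(18, [0.05, 2.35, 0.43]), (22, [0.03, 2.39, 0.33]), (26, [0.02, 2.44, 0.23]), (30, [0.02, 2.48, 0.12])]
0.42 0.2 [(18, [-0.05, 2.3, 0.59]), (22, [-0.08, 2.34, 0.5]), (26, [-0.1, 2.39, 0.4]), (30, [-0.12, 2.43, 0.3])]
t 8.55 p [0.5838 0.0069 0.1993] w 0.06009078018182249 
q [ 9.000e-03  1.140e-01  2.290e+00 -3.600e-02  1.000e-03 -1.526e+00] 
R [[-0.741, -0.003, 0.672], [0.002, 1.0, 0.006], [-0.672, 0.006, -0.741]] tilt 42.2 F [ 0.9 -1.1  0.8] g 0.0
grasp pt [0.5712 0.0068 0.2132]
.42,.005,.22 tool [ 0.1075 -0.0013 -0.1067] n 3 per [ 0.0358 -0.0004 -0.0356]
.38,.005,.15 tool [ 0.0767 -0.0003  0.025 ] n 2 per [ 0.0383 -0.0001  0.0125]
```

```bash
python3 -m inch '[[0.03,0,-0.04,0,0.7],[0.035,0,-0.04,0,0.7],[0.04,0,-0.04,0,0.7],[0.04,0,0.01,0,0.7],[0.03,0,0.01,0,0.7],[0.02,0,0.02,0,0.7],[0.01,0,0.02,0,0.7],[0.01,0,0.02,0,0.7],[0,0,0,0,0.7]]' >/dev/null
python3 go.py .38,.005,.085
```

```text
t 9.45 p [0.3913 0.006  0.1609] w 0.05968101175783887 
q [ 0.012 -0.137  2.616 -0.064  0.    -1.497] 
R [[-0.789, -0.003, 0.615], [0.001, 1.0, 0.007], [-0.615, 0.006, -0.789]] tilt 37.9 F [ 0.7 -0.2 -0.2] g 0.0
grasp pt [0.3798 0.0059 0.1756]
.38,.005,.085 tool [ 0.0556 -0.0015  0.0716] n 2 per [ 0.0278 -0.0007  0.0358]
```

```bash
python3 -m inch '[[0.01,0,0.02,0,0.7],[0.01,0,0.02,0,0.7],[0.01,0,0.02,0,0.7],[0.01,0,0.02,0,0.7],[0.01,0,0.02,0,0.7],[0,0,0,0,0.7]]' >/dev/null
python3 go.py .38,.005,.08
```

```text
t 10.05 p [0.401  0.0064 0.1283] w 0.05969796152821972 
q [ 1.200e-02 -1.100e-02  2.576e+00 -7.900e-02  1.000e-03 -1.481e+00] 
R [[-0.839, -0.003, 0.544], [0.001, 1.0, 0.007], [-0.544, 0.006, -0.839]] tilt 33.0 F [-0.  -0.7 -0. ] g 0.0
grasp pt [0.3908 0.0063 0.144 ]
.38,.005,.08 tool [ 0.0439 -0.0016  0.0478] n 1 per [ 0.0439 -0.0016  0.0478]
```

```bash
python3 -m inch '[[0.02,0,0.02,0,0.7],[0.02,0,0.02,0,0.7],[0.02,0,0.02,0,0.7],[0.02,0,0.02,0,0.7],[0,0,0,0,0.7]]' >/dev/null
python3 go.py .38,.005,.08
```

```text
t 10.55 p [0.3731 0.0066 0.096 ] w 0.05969188817013207 
q [ 1.400e-02  5.100e-02  2.597e+00 -9.900e-02  1.000e-03 -1.460e+00] 
R [[-0.882, -0.003, 0.472], [-0.0, 1.0, 0.006], [-0.472, 0.006, -0.882]] tilt 28.1 F [ 0.5 -0.1 -0.3] g 0.0
grasp pt [0.3643 0.0065 0.1125]
.38,.005,.08 tool [ 0.0015 -0.0017  0.036 ] n 1 per [ 0.0015 -0.0017  0.036 ]
```

```bash
python3 -m inch '[[0.015,0,0.02,0,0.7],[0.015,0,0.02,0,0.7],[0.01,0,0.015,0,0.7],[0,0,0,0,0.7],[0,0,-0.04,0,0.7],[0,0,-0.05,0,0.7],[0,0,-0.05,0,0.7],[0,0,0,0,0.7]]' >/dev/null
python3 go.py .61,.007,.19 .67,.007,.055
```

```text
t 11.35 p [0.3203 0.0058 0.1913] w 0.05969433033072286 
q [ 0.015 -0.378  2.538 -0.004  0.524 -1.554] 
R [[-0.897, -0.002, 0.442], [0.0, 1.0, 0.005], [-0.442, 0.005, -0.897]] tilt 26.2 F [ 1.3 -0.2  0.1] g 0.0
grasp pt [0.3121 0.0057 0.2081]
.61,.007,.19 tool [-0.2592  0.0005  0.148 ] n 6 per [-0.0432  0.0001  0.0247]
.67,.007,.055 tool [ 0.0059 -0.0007  0.1476] n 3 per [ 0.002  -0.0002  0.0492]
```

```bash
python3 -m inch '[[-0.01,0,0.05,0,0.7],[-0.01,0,0.05,0,0.7],[0.01,0,0.04,0,0.7],[0.01,0,0.02,0,0.7],[0.01,0,0.015,0,0.7],[0.01,0,0.015,0,0.7],[0.01,0,0.01,0,0.7],[0,0,0,0,0.7]]' >/dev/null
python3 go.py .61,.007,.19 .67,.007,.055
```

```text
t 12.15 p [0.3723 0.0064 0.0568] w 0.05991232297229998 
q [ 0.013  0.187  2.561 -0.114  0.    -1.445] 
R [[-0.924, -0.002, 0.383], [-0.0, 1.0, 0.005], [-0.383, 0.004, -0.924]] tilt 22.5 F [-0.5 -0.4 -0.2] g 0.0
grasp pt [0.3651 0.0063 0.074 ]
.61,.007,.19 tool [-0.2706  0.0007 -0.0133] n 6 per [-0.0451  0.0001 -0.0022]
.67,.007,.055 tool [-0.0037 -0.0007  0.1477] n 3 per [-0.0012 -0.0002  0.0492]
```

```bash
python3 -m inch '[[0,0,-0.04,0,0.7],[0,0,-0.04,0,0.7],[0,0,-0.04,0,0.7],[-0.04,0,0,0,0.7],[-0.045,0,0,0,0.7],[-0.045,0,0.01,0,0.7],[-0.045,0,0.02,0,0.7],[-0.045,0,0.03,0,0.7],[-0.04,0,0.03,0,0.7],[0,0,0,0,0.7]]' >/dev/null
python3 go.py .612,.007,.19 .67,.007,.055
```

```text
t 13.15 p [0.6021 0.0062 0.183 ] w 0.05963824048314101 
q [ 0.007  0.207  2.027  0.005  0.513 -1.569] 
R [[-0.923, -0.002, 0.384], [-0.0, 1.0, 0.005], [-0.384, 0.004, -0.923]] tilt 22.6 F [-1.3  1.2  0.1] g 0.0
grasp pt [0.5949 0.0061 0.2003]
.612,.007,.19 tool [-0.0118  0.0008  0.0161] n 1 per [-0.0118  0.0008  0.0161]
.67,.007,.055 tool [-0.0017 -0.0007  0.1469] n 3 per [-0.0006 -0.0002  0.049 ]
```

```bash
python3 -m inch '[[-0.013,0,0.015,0,0.7],[0,0,0.03,0,0.7],[0,0,0.03,0,0.7],[0,0,0.03,0,0.7],[0,0,0.02,0,0.7],[0,0,0,0,0.7]]' >/dev/null
python3 go.py .67,.007,.055
```

```text
t 13.75 p [0.6559 0.0068 0.0717] w 0.059962163957180036 
q [ 0.007  0.457  1.982  0.007  0.313 -1.571] 
R [[-0.925, -0.002, 0.38], [-0.0, 1.0, 0.005], [-0.38, 0.004, -0.925]] tilt 22.3 F [0.2 0.3 0.6] g 0.0
grasp pt [0.6488 0.0067 0.0889]
.67,.007,.055 tool [-0.0067  0.0001  0.0395] n 1 per [-0.0067  0.0001  0.0395]
```

```bash
python3 -m inch '[[-0.004,0,0.015,0,0.7],[-0.003,0,0.015,0,0.7],[0,0,0.01,0,0.7],[0,0,0,0,0.7],[0,0,0,0,0.2],[0,0,0,0,0.2],[0,0,0,0,0.2],[0,0,0,0,0.2],[0,0,0,0,0.2]]' 35
python3 go.py .67,.007,.055
```

```text
time_s: 14.65
tcp_pos: [0.6789, 0.0069, 0.0395]
ee_rot: [-0.002, 2.749, 0.006]
contact_force: [-3.6, 0.0, 7.4]
width: 0.0327
grip_force: 35.0
t 14.65 p [0.6789 0.0069 0.0395] w 0.0326757772165946 
q [ 0.007  0.537  1.944  0.007  0.268 -1.572] 
R [[-0.924, -0.002, 0.383], [-0.0, 1.0, 0.005], [-0.383, 0.004, -0.924]] tilt 22.5 F [-3.6  0.   7.4] g 34.98665204741883
grasp pt [0.6717 0.0068 0.0568]
.67,.007,.055 tool [0.0023 0.0002 0.001 ] n 1 per [0.0023 0.0002 0.001 ]
```

```bash
python3 -m inch '[[0,0,-0.01,0,0.2],[0,0,-0.02,0,0.2],[0,0,-0.03,0,0.2],[0,0,-0.03,0,0.2],[0,0,-0.03,0,0.2],[0,0,-0.02,0,0.2],[0,0,0,0,0.2]]'
python3 go.py .53,.007,.2 .489,.301,.17 .489,.301,.075 .489,.301,.061
```

```text
time_s: 15.35
tcp_pos: [0.6256, 0.0062, 0.1711]
ee_rot: [-0.002, 2.746, 0.006]
contact_force: [0.6, -0.7, -0.7]
width: 0.0325
grip_force: 35.3
t 15.35 p [0.6256 0.0062 0.1711] w 0.03252582844994004 
q [ 0.006  0.259  1.991  0.004  0.497 -1.569] 
R [[-0.923, -0.002, 0.385], [-0.0, 1.0, 0.005], [-0.385, 0.004, -0.923]] tilt 22.7 F [ 0.6 -0.7 -0.7] g 35.25597197851312
grasp pt [0.6183 0.0062 0.1884]
.53,.007,.2 tool [ 0.0771  0.0011 -0.0447] n 2 per [ 0.0385  0.0005 -0.0224]
.489,.301,.17 tool [0.0493 0.294  0.0132] n 6 per [0.0082 0.049  0.0022]
.489,.301,.075 tool [ 0.0366 -0.0004  0.0877] n 2 per [ 0.0183 -0.0002  0.0438]
.489,.301,.061 tool [ 0.0054 -0.0001  0.0129] n 1 per [ 0.0054 -0.0001  0.0129]
```

```bash
python3 -m inch '[[0.03,0,-0.02,0,0.2],[0.03,0.02,-0.02,0,0.2],[0.02,0.035,0,0,0.2],[0.01,0.04,0,0,0.2],[0.01,0.04,0,0,0.2],[0.01,0.04,0,0,0.2],[0.01,0.04,0,0,0.2],[0.01,0.04,0,0,0.2],[0,0.03,0,0,0.2],[0,0.01,0,0,0.2],[0,0,0,0,0.2]]' >/dev/null
python3 go.py .489,.301,.08 .489,.301,.061
```

```text
t 16.45 p [0.4888 0.302  0.1557] w 0.03234466027059762 
q [ 0.694  0.245  2.054 -0.452  0.581 -0.532] 
R [[-0.925, -0.004, 0.381], [-0.002, 1.0, 0.005], [-0.381, 0.004, -0.925]] tilt 22.4 F [ 0.5  0.1 -0.6] g 35.28021836133121
grasp pt [0.4816 0.3019 0.173 ]
.489,.301,.08 tool [ 0.0286 -0.0013  0.0888] n 2 per [ 0.0143 -0.0006  0.0444]
.489,.301,.061 tool [ 0.0072 -0.0001  0.0176] n 1 per [ 0.0072 -0.0001  0.0176]
```

```bash
python3 -m inch '[[0.008,0,0.025,0,0.2],[0.01,-0.001,0.03,0,0.2],[0.01,0,0.03,0,0.2],[0,0,0.003,0,0.2],[0,0,0,0,0.2]]'
python3 go.py .489,.301,.0615
python3 - <<'E'
from h import *
p,d=viewer.capture("side"); cv2.imwrite("pics/s2.png",cv2.resize(p[280:480,220:480,::-1],None,fx=3,fy=3))
E
```

```text
time_s: 16.95
tcp_pos: [0.4966, 0.2987, 0.0639]
ee_rot: [-0.001, 2.752, 0.003]
contact_force: [-0.1, 0.4, 0.3]
width: 0.0324
grip_force: 35.3
t 16.95 p [0.4966 0.2987 0.0639] w 0.03235950107961135 
q [ 0.679  0.412  2.098 -0.658  0.398 -0.31 ] 
R [[-0.925, -0.001, 0.38], [0.0, 1.0, 0.002], [-0.38, 0.002, -0.925]] tilt 22.3 F [-0.1  0.4  0.3] g 35.26192310362603
grasp pt [0.4895 0.2987 0.0812]
.489,.301,.0615 tool [0.0079 0.0023 0.018 ] n 1 per [0.0079 0.0023 0.018 ]
```

View pics/s2.png

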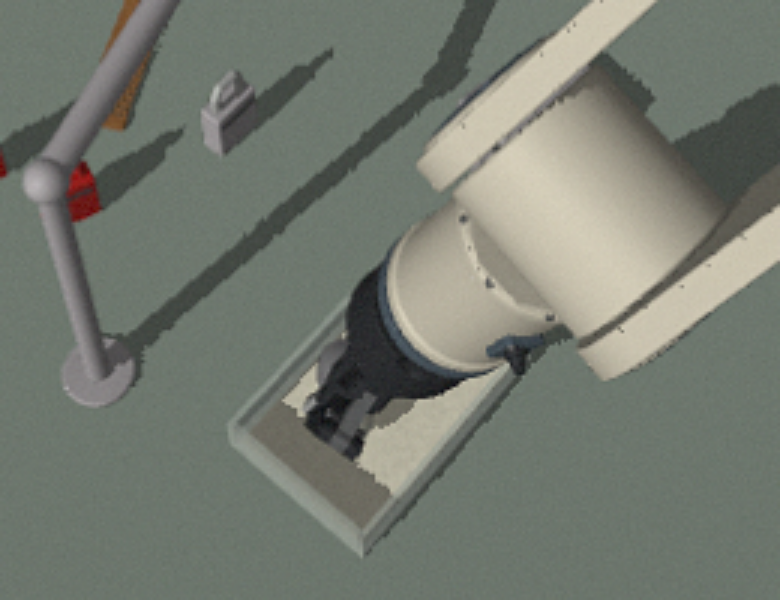

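The crop shows the bottle over the far-left part of the box, inside the walls, with the gripper clear of the rims. I'll lower it to the floor now.

```bash
python3 -m inch '[[0.003,0.001,0.008,0,0.2],[0.003,0.001,0.006,0,0.2],[0.001,0,0.003,0,0.2],[0,0,0,0,0.2]]'; python3 go.py .489,.301,.061
```

```text
time_s: 17.4
tcp_pos: [0.4969, 0.3025, 0.0464]
ee_rot: [-0.002, 2.75, 0.006]
contact_force: [0.7, -0.3, -0.6]
width: 0.0328
grip_force: 35.3
t 17.4 p [0.4969 0.3025 0.0464] w 0.032750909249401244 
q [ 0.685  0.449  2.101 -0.725  0.367 -0.234] 
R [[-0.924, -0.002, 0.382], [-0.0, 1.0, 0.005], [-0.382, 0.004, -0.924]] tilt 22.4 F [ 0.7 -0.3 -0.6] g 35.28055472355845
grasp pt [0.4897 0.3024 0.0636]
.489,.301,.061 tool [ 0.0017 -0.0014  0.0022] n 1 per [ 0.0017 -0.0014  0.0022]
```

```bash
python3 -m inch '[[0.001,0,0.002,0,0.2],[0,0,0.001,0,0.2],[0,0,0,0,0.2]]'; python3 -m inch '[[0,0,0,0,0.5],[0,0,0,0,0.55],[0,0,0,0,0.55],[0,0,-0.01,0,0.55],[0,0,-0.02,0,0.55],[0,0,-0.04,0,0.55],[0,0,-0.04,0,0.55],[0,0,-0.03,0,0.55],[0,0,0,0,0.55]]'; python3 go.py .565,-.05,.2 .605,-.0945,.19 .67,-.0945,.055
```

```text
time_s: 17.7
tcp_pos: [0.4973, 0.3027, 0.0436]
ee_rot: [-0.002, 2.749, 0.007]
contact_force: [-2.7, -1.3, 7.8]
width: 0.0325
grip_force: 35.9
time_s: 18.6
tcp_pos: [0.4438, 0.3034, 0.1766]
ee_rot: [-0.002, 2.746, 0.013]
contact_force: [-0.5, 0.3, 0.5]
width: 0.047
grip_force: 0.0
t 18.6 p [0.4438 0.3034 0.1766] w 0.04699105295992573 
q [ 0.763  0.161  2.106 -0.459  0.626 -0.469] 
R [[-0.923, -0.003, 0.385], [0.0, 1.0, 0.009], [-0.385, 0.009, -0.923]] tilt 22.7 F [-0.5  0.3  0.5] g 0.0
grasp pt [0.4366 0.3032 0.1939]
.565,-.05,.2 tool [-0.121  -0.3536  0.0405] n 8 per [-0.0151 -0.0442  0.0051]
.605,-.0945,.19 tool [-0.0331 -0.0447  0.0242] n 1 per [-0.0331 -0.0447  0.0242]
.67,-.0945,.055 tool [-0.008  -0.0014  0.1496] n 3 per [-0.0027 -0.0005  0.0499]
```

```bash
python3 -m inch '[[-0.01,-0.03,0,0,0.55],[-0.015,-0.044,0.005,0,0.65],[-0.015,-0.044,0.005,0,0.7],[-0.015,-0.044,0.005,0,0.7],[-0.015,-0.044,0.005,0,0.7],[-0.015,-0.044,0.005,0,0.7],[-0.015,-0.044,0.005,0,0.7],[-0.015,-0.044,0.01,0,0.7],[-0.02,-0.035,0.01,0,0.7],[-0.02,-0.025,0.01,0,0.7],[0,0,0,0,0.7]]' >/dev/null; python3 go.py .605,-.0945,.19 .67,-.0945,.055
python3 - <<'E'
from h import *
from scipy.optimize import least_squares
o=telemetry.get_obs(); p,d=viewer.capture("wrist"); cv2.imwrite("pics/w3.png",p[:,:,::-1])
P=cloud("wrist",d,o).reshape(-1,3)
m=(abs(P[:,0]-.669)<.035)&(abs(P[:,1]+.095)<.035)&(P[:,2]>.01)&(P[:,2]<.055); Q=P[m]
print(len(Q),least_squares(lambda c:np.hypot(Q[:,0]-c[0],Q[:,1]-c[1])-.017,[.669,-.095],loss='soft_l1',f_scale=.002).x.round(4))
p,d=viewer.capture("side"); np.save("pics/side3.npy",d); cv2.imwrite("pics/s3.png",cv2.resize(p[340:480,270:430,::-1],None,fx=4,fy=4))
S=cloud("side",d); P=S.reshape(-1,3); m=(abs(P[:,0]-.487)<.04)&(abs(P[:,1]-.301)<.04)&(P[:,2]>.062)&(P[:,2]<.1); Q=P[m]
print(len(Q),Q.mean(0),Q.max(0),Q.min(0))
E
```

```text
t 19.7 p [ 0.6129 -0.0992  0.174 ] w 0.05972638578249131 
q [-0.208  0.252  1.991  0.165  0.52  -1.905] 
R [[-0.924, 0.001, 0.383], [0.003, 1.0, 0.003], [-0.383, 0.004, -0.924]] tilt 22.5 F [0.4 0.5 0.8] g 0.0
grasp pt [ 0.6057 -0.0992  0.1913]
.605,-.0945,.19 tool [0.0012 0.0047 0.0009] n 1 per [0.0012 0.0047 0.0009]
.67,-.0945,.055 tool [-0.0084 -0.0004  0.1496] n 3 per [-0.0028 -0.0001  0.0499]
1504 [ 0.6678 -0.0935]
335 [0.48552567 0.30615024 0.08462512] [0.50368576 0.31856315 0.09576702] [0.47145851 0.28712137 0.06203275]
```

View pics/s3.png

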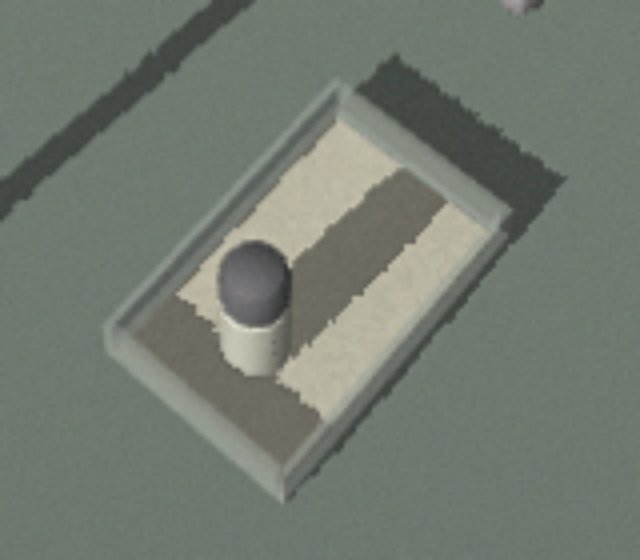

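The first roll-on stands upright in the left part of the box. B comes next.

```bash
python3 -m inch '[[-0.003,0.005,0.02,0,0.7],[-0.003,0,0.03,0,0.7],[-0.002,0,0.03,0,0.7],[0,0,0.03,0,0.7],[0,0,0.02,0,0.7],[0,0,0.015,0,0.7],[0,0,0,0,0.7]]'; python3 go.py .669,-.094,.055
```

```text
time_s: 20.5
tcp_pos: [0.672, -0.0888, 0.0413]
ee_rot: [-0.003, 2.754, 0.007]
contact_force: [0.6, 0.9, 0.6]
width: 0.0599
grip_force: 0.0
t 20.5 p [ 0.672  -0.0888  0.0413] w 0.05993267095159763 
q [-0.169  0.535  1.939  0.241  0.294 -1.959] 
R [[-0.926, -0.003, 0.378], [-0.001, 1.0, 0.006], [-0.378, 0.005, -0.926]] tilt 22.2 F [0.6 0.9 0.6] g 0.0
grasp pt [ 0.6649 -0.0889  0.0586]
.669,-.094,.055 tool [-0.0024 -0.0051  0.0049] n 1 per [-0.0024 -0.0051  0.0049]
```

```bash
python3 -m inch '[[-0.004,-0.005,0.003,0,0.7],[0,0,0,0,0.6],[0,0,0,0,0.2],[0,0,0,0,0.2],[0,0,0,0,0.2],[0,0,0,0,0.2]]' 35; python3 go.py; python3 -m inch '[[0,0,-0.01,0,0.2],[0,0,-0.02,0,0.2],[0,0,-0.03,0,0.2],[0,0,-0.03,0,0.2],[0,0,-0.03,0,0.2],[0,0,-0.02,0,0.2],[0,0,0,0,0.2]]'
python3 go.py .53,-.05,.2 .472,.233,.17 .472,.233,.08
```

```text
time_s: 21.1
tcp_pos: [0.6787, -0.0953, 0.0432]
ee_rot: [-0.002, 2.748, 0.006]
contact_force: [-1.9, 0.2, 7.1]
width: 0.0325
grip_force: 34.6
t 21.1 p [ 0.6787 -0.0953  0.0432] w 0.03246852326504299 
q [-0.178  0.539  1.925  0.246  0.299 -1.971] 
R [[-0.924, -0.002, 0.383], [-0.0, 1.0, 0.004], [-0.383, 0.004, -0.924]] tilt 22.5 F [-1.9  0.2  7.1] g 34.55248007135651
grasp pt [ 0.6715 -0.0954  0.0605]
time_s: 21.8
tcp_pos: [0.625, -0.0961, 0.1747]
ee_rot: [-0.002, 2.746, 0.005]
contact_force: [0.9, 0.4, -1.1]
width: 0.0324
grip_force: 35.2
t 21.8 p [ 0.625  -0.0961  0.1747] w 0.03243317655108417 
q [-0.198  0.267  1.969  0.159  0.524 -1.892] 
R [[-0.923, -0.002, 0.385], [-0.0, 1.0, 0.004], [-0.385, 0.003, -0.923]] tilt 22.6 F [ 0.9  0.4 -1.1] g 35.19557538253139
grasp pt [ 0.6178 -0.0962  0.1919]
.53,-.05,.2 tool [ 0.0779  0.0464 -0.0411] n 2 per [ 0.039   0.0232 -0.0205]
.472,.233,.17 tool [0.065  0.283  0.0064] n 6 per [0.0108 0.0472 0.0011]
.472,.233,.08 tool [ 0.0347 -0.0003  0.0831] n 2 per [ 0.0173 -0.0001  0.0415]
```

```bash
python3 -m inch '[[0.03,0.01,-0.02,0,0.2],[0.03,0.02,-0.02,0,0.2],[0.015,0.035,0,0,0.2],[0.01,0.04,0,0,0.2],[0.01,0.04,0,0,0.2],[0.01,0.04,0,0,0.2],[0.01,0.04,0,0,0.2],[0.01,0.04,0,0,0.2],[0.01,0.03,0,0,0.2],[0.01,0.02,0,0,0.2],[0.01,0.009,0,0,0.2],[0,0,0,0,0.2]]' >/dev/null
python3 go.py .473,.228,.085 .473,.228,.0645
```

```text
t 23.0 p [0.4639 0.2288 0.1492] w 0.032589721498586396 
q [ 0.594  0.163  2.184 -0.444  0.506 -0.621] 
R [[-0.925, -0.004, 0.379], [-0.003, 1.0, 0.004], [-0.379, 0.003, -0.925]] tilt 22.3 F [ 0.1 -0.5 -0.6] g 35.27633543371849
grasp pt [0.4568 0.2287 0.1665]
.473,.228,.085 tool [ 0.0159 -0.001   0.0815] n 2 per [ 0.0079 -0.0005  0.0408]
.473,.228,.0645 tool [ 0.0078 -0.0001  0.019 ] n 1 per [ 0.0078 -0.0001  0.019 ]
```

```bash
python3 -m inch '[[0.005,-0.001,0.025,0,0.2],[0.005,0,0.03,0,0.2],[0.006,0,0.026,0,0.2],[0.003,0,0.006,0,0.2],[0,0,0,0,0.2]]'
python3 go.py .473,.228,.0645
```

```text
time_s: 23.5
tcp_pos: [0.4804, 0.2261, 0.0611]
ee_rot: [-0.001, 2.753, 0.003]
contact_force: [-0.1, 0.2, -0.7]
width: 0.0324
grip_force: 35.3
t 23.5 p [0.4804 0.2261 0.0611] w 0.032375848899175275 
q [ 0.567  0.358  2.213 -0.719  0.31  -0.344] 
R [[-0.926, -0.001, 0.378], [-0.001, 1.0, 0.002], [-0.378, 0.002, -0.926]] tilt 22.2 F [-0.1  0.2 -0.7] g 35.25627612716562
grasp pt [0.4733 0.226  0.0784]
.473,.228,.0645 tool [0.0056 0.002  0.0128] n 1 per [0.0056 0.002  0.0128]
```

```bash
python3 -m inch '[[0.003,0.001,0.007,0,0.2],[0.003,0.001,0.004,0,0.2],[0,0,0.002,0,0.2],[0,0,0.001,0,0.2],[0,0,0,0,0.2]]'
python3 go.py .473,.228,.0645
```

```text
time_s: 24.0
tcp_pos: [0.4813, 0.2294, 0.0482]
ee_rot: [-0.001, 2.75, 0.007]
contact_force: [0.1, -0.1, -1.7]
width: 0.033
grip_force: 35.3
t 24.0 p [0.4813 0.2294 0.0482] w 0.03304526082915937 
q [ 0.573  0.389  2.216 -0.806  0.285 -0.248] 
R [[-0.924, -0.002, 0.382], [-0.0, 1.0, 0.005], [-0.382, 0.004, -0.924]] tilt 22.4 F [ 0.1 -0.1 -1.7] g 35.259516112928395
grasp pt [0.4742 0.2293 0.0654]
.473,.228,.0645 tool [ 0.0014 -0.0013  0.0004] n 1 per [ 0.0014 -0.0013  0.0004]
```

```bash
python3 -m inch '[[0.001,0,0.0015,0,0.2],[0,0,0,0,0.2]]'; python3 -m inch '[[0,0,0,0,0.5],[0,0,0,0,0.55],[0,0,0,0,0.55],[0,0,-0.01,0,0.55],[0,0,-0.02,0,0.55],[0,0,-0.04,0,0.55],[0,0,-0.04,0,0.55],[0,0,-0.03,0,0.55],[0,0,0,0,0.55]]'; python3 go.py .6,.132,.18 .661,.132,.03
```

```text
time_s: 24.2
tcp_pos: [0.4814, 0.23, 0.0469]
ee_rot: [-0.002, 2.748, 0.008]
contact_force: [-1.2, 0.9, 6.1]
width: 0.0327
grip_force: 34.2
time_s: 25.1
tcp_pos: [0.4277, 0.23, 0.179]
ee_rot: [-0.002, 2.746, 0.012]
contact_force: [-0.0, -0.6, 0.5]
width: 0.0471
grip_force: 0.0
t 25.1 p [0.4277 0.23   0.179 ] w 0.04706812245995098 
q [ 0.651  0.062  2.216 -0.427  0.58  -0.594] 
R [[-0.923, -0.003, 0.386], [0.001, 1.0, 0.008], [-0.386, 0.008, -0.923]] tilt 22.7 F [-0.  -0.6  0.5] g 0.0
grasp pt [0.4205 0.2298 0.1963]
.6,.132,.18 tool [-0.1594 -0.0985  0.0834] n 4 per [-0.0398 -0.0246  0.0208]
.661,.132,.03 tool [ 0.0015 -0.0013  0.1619] n 4 per [ 0.0004 -0.0003  0.0405]
```

```bash
python3 -m inch '[[-0.03,-0.01,0,0,0.6],[-0.035,-0.02,0.01,6.7,0.8],[-0.035,-0.025,0.02,6.7,0.8],[-0.025,-0.025,0.015,6.6,0.8],[0,0,0,0,0.8],[0,0,0,0,0.8]]' >/dev/null; python3 go.py .6,.132,.18 .661,.132,.03
python3 - <<'E'
from h import *
o=telemetry.get_obs(); p,d=viewer.capture("wrist"); cv2.imwrite("pics/w4.png",p[:,:,::-1])
P=cloud("wrist",d,o).reshape(-1,3)
m=(abs(P[:,0]-.66)<.04)&(abs(P[:,1]-.132)<.04)&(P[:,2]>.006)&(P[:,2]<.05); Q=P[m]
print(len(Q),cv2.minAreaRect((Q[:,:2]*1000).astype(np.float32)),Q.max(0))
T=Q[Q[:,2]>.041]; print(len(T),cv2.minAreaRect((T[:,:2]*1000).astype(np.float32)))
E
```

```text
t 25.7 p [0.5509 0.1388 0.176 ] w 0.06785562468867616 
q [ 0.313  0.176  2.086 -0.232  0.518 -0.728] 
R [[-0.87, 0.316, 0.379], [0.343, 0.939, 0.003], [-0.355, 0.133, -0.925]] tilt 22.3 F [ 0.1 -0.1 -0.9] g 0.0
grasp pt [0.5438 0.1387 0.1933]
.6,.132,.18 tool [-0.0464  0.0097  0.0336] n 1 per [-0.0464  0.0097  0.0336]
.661,.132,.03 tool [ 0.0003 -0.0006  0.1619] n 4 per [ 0.0001 -0.0002  0.0405]
2019 ((660.95263671875, 132.72988891601562), (39.895328521728516, 19.552507400512695), 75.2415542602539) [0.67344535 0.15374947 0.04995979]
765 ((660.963134765625, 132.70326232910156), (39.63420104980469, 19.5246524810791), 74.61785125732422)
```

View pics/w4.png

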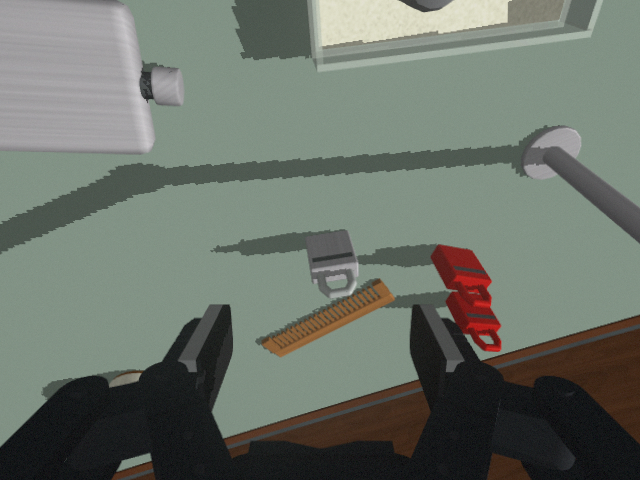

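The steel padlock is at (333,258), square between the fingers, with the red ones well off to the right. Its yaw measures about −15°, so I'll roll back 4° and approach.

```bash
python3 -m inch '[[-0.025,0.005,0.015,-4,0.8],[-0.022,0.004,0.018,0,0.8],[0,0,0.03,0,0.8],[0,0,0.03,0,0.8],[0,0,0.03,0,0.8],[0,0,0.02,0,0.8],[0,0,0,0,0.8]]'; python3 go.py .661,.1325,.03
```

```text
time_s: 26.45
tcp_pos: [0.6478, 0.1356, 0.0604]
ee_rot: [0.378, 2.732, 0.08]
contact_force: [0.3, -0.6, -0.1]
width: 0.0684
grip_force: 0.0
t 26.45 p [0.6478 0.1356 0.0604] w 0.06838853159206087 
q [ 0.25   0.487  1.964 -0.283  0.326 -0.793] 
R [[-0.891, 0.251, 0.377], [0.273, 0.962, 0.004], [-0.362, 0.107, -0.926]] tilt 22.2 F [ 0.3 -0.6 -0.1] g 0.0
grasp pt [0.6408 0.1356 0.0777]
.661,.1325,.03 tool [-0.0016 -0.003   0.0518] n 2 per [-0.0008 -0.0015  0.0259]
```

```bash
python3 -m inch '[[-0.001,-0.003,0.02,0,0.8],[0,0,0.015,0,0.8],[0,0,0.01,0,0.8],[0,0,0,0,0.8],[0,0,0,0,0.8]]'; python3 go.py .661,.1325,.03
```

```text
time_s: 26.95
tcp_pos: [0.6668, 0.1319, 0.022]
ee_rot: [0.381, 2.727, 0.082]
contact_force: [0.7, 1.0, -0.3]
width: 0.068
grip_force: 0.0
t 26.95 p [0.6668 0.1319 0.022 ] w 0.06799227985590951 
q [ 0.236  0.57   1.939 -0.331  0.264 -0.754] 
R [[-0.889, 0.253, 0.381], [0.275, 0.961, 0.005], [-0.365, 0.109, -0.924]] tilt 22.4 F [ 0.7  1.  -0.3] g 0.0
grasp pt [0.6596 0.1318 0.0393]
.661,.1325,.03 tool [ 0.0024 -0.      0.0092] n 1 per [ 0.0024 -0.      0.0092]
```

```bash
python3 -m inch '[[0.001,0,0.006,0,0.8],[0,0,0,0,0.3],[0,0,0,0,0.3],[0,0,0,0,0.3],[0,0,0,0,0.3],[0,0,0,0,0.3]]' 50; python3 go.py;  python3 -m inch '[[0,0,-0.01,0,0.3],[0,0,-0.02,0,0.3],[0,0,-0.03,0,0.3],[0,0,-0.03,0,0.3],[0,0,-0.03,0,0.3],[0,0,-0.02,0,0.3],[0,0,0,0,0.3]]'
python3 go.py .5,.08,.2 .483,-.269,.15 .483,-.269,.05
```

```text
time_s: 27.55
tcp_pos: [0.6686, 0.1319, 0.0166]
ee_rot: [0.382, 2.726, 0.082]
contact_force: [-2.8, -0.8, 6.6]
width: 0.0403
grip_force: 48.9
t 27.55 p [0.6686 0.1319 0.0166] w 0.040260825797878375 
q [ 0.235  0.582  1.937 -0.343  0.254 -0.742] 
R [[-0.889, 0.253, 0.382], [0.275, 0.961, 0.005], [-0.366, 0.109, -0.924]] tilt 22.5 F [-2.8 -0.8  6.6] g 48.894206187687814
grasp pt [0.6614 0.1319 0.0339]
time_s: 28.25
tcp_pos: [0.6152, 0.1317, 0.1483]
ee_rot: [0.381, 2.723, 0.085]
contact_force: [1.1, 0.1, -1.9]
width: 0.0402
grip_force: 49.5
t 28.25 p [0.6152 0.1317 0.1483] w 0.0402005729386549 
q [ 0.259  0.303  1.993 -0.207  0.47  -0.867] 
R [[-0.888, 0.252, 0.385], [0.276, 0.961, 0.006], [-0.368, 0.111, -0.923]] tilt 22.6 F [ 1.1  0.1 -1.9] g 49.51700620120391
grasp pt [0.608  0.1316 0.1656]
.5,.08,.2 tool [ 0.069  -0.073  -0.0736] n 2 per [ 0.0345 -0.0365 -0.0368]
.483,-.269,.15 tool [-0.0627 -0.3453  0.0376] n 7 per [-0.009  -0.0493  0.0054]
.483,-.269,.05 tool [ 0.0368 -0.0111  0.0923] n 2 per [ 0.0184 -0.0056  0.0461]
```

```bash
python3 -m inch '[[0.03,-0.03,-0.03,0,0.3],[0.035,-0.04,-0.04,0,0.3],[-0.009,-0.04,0,0,0.3],[-0.009,-0.045,0,0,0.3],[-0.009,-0.045,0.006,0,0.3],[-0.009,-0.045,0.006,0,0.3],[-0.009,-0.045,0.006,0,0.3],[-0.009,-0.045,0.006,0,0.3],[-0.009,-0.045,0.006,0,0.3],[0,-0.03,0.006,0,0.3],[0,-0.008,0,0,0.3],[0,0,0,0,0.3],[0,0,0,0,0.3]]' >/dev/null
python3 go.py .483,-.269,.06 .483,-.269,.038
```

```text
t 29.55 p [ 0.5098 -0.2612  0.1244] w 0.04025273873250999 
q [-0.609  0.289  2.088  0.489  0.493 -2.304] 
R [[-0.89, 0.253, 0.38], [0.276, 0.961, 0.005], [-0.364, 0.11, -0.925]] tilt 22.3 F [ 1.2  0.  -1.5] g 49.74524348974228
grasp pt [ 0.5027 -0.2613  0.1417]
.483,-.269,.06 tool [ 0.0451 -0.0213  0.068 ] n 2 per [ 0.0226 -0.0107  0.034 ]
.483,-.269,.038 tool [ 0.008  -0.0024  0.0203] n 1 per [ 0.008  -0.0024  0.0203]
```

```bash
python3 -m inch '[[0.015,-0.007,0.022,0,0.3],[0.015,-0.007,0.022,0,0.3],[0.015,-0.007,0.022,0,0.3],[0,0,0,0,0.3],[0,0,0,0,0.3]]'
python3 go.py .483,-.269,.038
```

```text
time_s: 30.05
tcp_pos: [0.4904, -0.2685, 0.0455]
ee_rot: [0.381, 2.728, 0.083]
contact_force: [0.1, -0.2, 0.2]
width: 0.0402
grip_force: 49.8
t 30.05 p [ 0.4904 -0.2685  0.0455] w 0.04016195211803416 
q [-0.648  0.427  2.15   0.771  0.343 -2.644] 
R [[-0.89, 0.252, 0.381], [0.275, 0.961, 0.006], [-0.365, 0.11, -0.925]] tilt 22.4 F [ 0.1 -0.2  0.2] g 49.81137403054163
grasp pt [ 0.4833 -0.2686  0.0628]
.483,-.269,.038 tool [ 0.0092 -0.0032  0.0228] n 1 per [ 0.0092 -0.0032  0.0228]
```

```bash
python3 -m inch '[[0.004,-0.001,0.01,0,0.3],[0.004,-0.001,0.008,0,0.3],[0.001,0,0.004,0,0.3],[0,0,0,0,0.3],[0,0,0,0,0.3]]'
python3 go.py .483,-.269,.038
```

```text
time_s: 30.55
tcp_pos: [0.4907, -0.269, 0.0224]
ee_rot: [0.381, 2.726, 0.081]
contact_force: [0.4, 0.1, -2.1]
width: 0.0405
grip_force: 49.8
t 30.55 p [ 0.4907 -0.269   0.0224] w 0.04049583741853717 
q [-0.648  0.475  2.157  0.898  0.304 -2.779] 
R [[-0.889, 0.252, 0.382], [0.275, 0.962, 0.004], [-0.367, 0.109, -0.924]] tilt 22.5 F [ 0.4  0.1 -2.1] g 49.84284919453785
grasp pt [ 0.4836 -0.2691  0.0396]
.483,-.269,.038 tool [ 0.0011 -0.0002  0.0013] n 1 per [ 0.0011 -0.0002  0.0013]
```

```bash
python3 -m inch '[[0.001,0,0.002,0,0.3],[0,0,0,0,0.3]]'; python3 -m inch '[[0,0,0,0,0.55],[0,0,0,0,0.65],[0,0,0,0,0.65],[0,0,-0.01,0,0.65],[0,0,-0.02,0,0.65],[0,0,-0.04,0,0.65],[0,0,-0.04,0,0.65],[0,0,-0.04,0,0.65],[0.02,0,-0.04,0,0.65],[0.03,0,-0.03,0,0.65],[0,0,0,0,0.65],[0,0,0,0,0.65]]'
python3 - <<'E'
from h import *
p,d=viewer.capture("top"); cv2.imwrite("pics/t5.png",p[:,:,::-1])
p,d2=viewer.capture("side"); cv2.imwrite("pics/s5.png",p[:,:,::-1])
np.save("pics/top0.npy",d); np.save("pics/side0.npy",d2)
E
sed -i 's/^for nm,b in.*/for nm,b in ():/' m.py; python3 m.py | tail -9
```

```text
time_s: 30.75
tcp_pos: [0.4908, -0.2691, 0.0205]
ee_rot: [0.381, 2.725, 0.081]
contact_force: [-2.9, 1.8, 12.4]
width: 0.0408
grip_force: 52.9
time_s: 31.95
tcp_pos: [0.3613, -0.2564, 0.2049]
ee_rot: [0.383, 2.725, 0.08]
contact_force: [0.4, -0.2, -0.3]
width: 0.0555
grip_force: 0.0
table z [array([0.287, 0.043, 0.002]), array([ 0.538, -0.514,  0.   ]), array([0.852, 0.297, 0.002]), array([ 0.321, -0.02 ,  0.002])]m.py:6: RuntimeWarning: Mean of empty slice.
  print(name,len(P),"mean",P.mean(0).round(4),"min",np.percentile(P,2,axis=0).round(4),"max",np.percentile(P,98,axis=0).round(4)); return P
  ret = um.true_divide(
Traceback (most recent call last):
  File "m.py", line 15, in <module>
    P=bl(S,(282,298,310,334),.006,.043,"lock")
  File "m.py", line 7, in <lambda>
    bl=lambda *a:blob(*a)
                 ~~~~^^^^
  File "m.py", line 6, in blob
    print(name,len(P),"mean",P.mean(0).round(4),"min",np.percentile(P,2,axis=0).round(4),"max",np.percentile(P,98,axis=0).round(4)); return P
                                                      ~~~~~~~~~~~~~^^^^^^^^^^^^
IndexError: index -1 is out of bounds for axis 0 with size 0
```

View pics/s5.png

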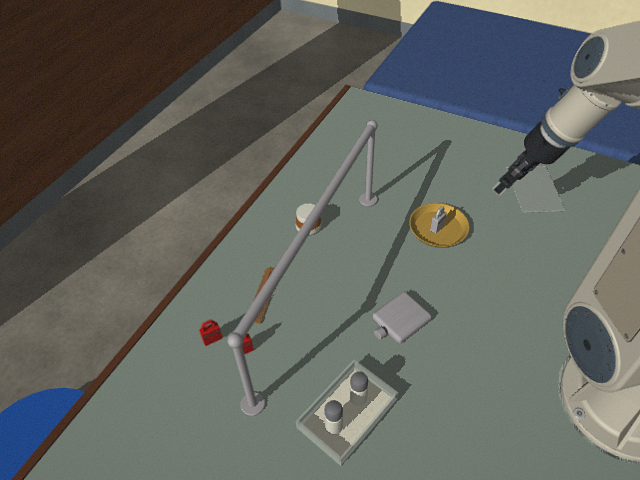

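View pics/t5.png

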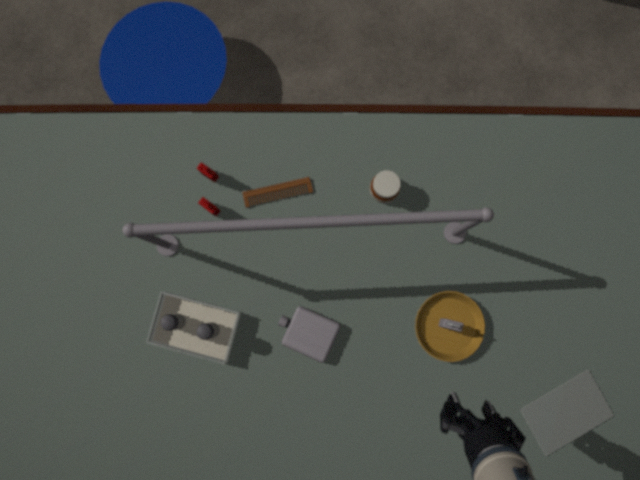

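Both roll-ons stand upright in the box, seen in the side view at (334,415) and (359,388). The padlock stands in the middle of the dish, at (450,325) in the top view. The flask, comb, jar, box and dish look unmoved, and the gripper is clear of everything.

```bash
python3 -c "
from station import r
print(r.sign_off())"
```

```text
the job is handed in; nothing more can be done
None
```

The job is handed in at about 32 s: both roll-ons stand upright in the box, the steel padlock stands in the dish, and nothing else looks moved in the final pictures; no verdict was returned.

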